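# Slide a cutting template out over the end of the board

### The job

Slide the aluminium template with the row of three round windows up against the steel straightedge and along it to the board's right-hand end (the robot's right), until about a quarter of the template's length sticks out past the end of the board so that its edge can be taken from there. Only push it with the fingertips, never lift it off the board, and leave it lying flat and snug along the straightedge; leave everything else where it is.

Things in the scene. Friction and masses are not known exactly. Their poses are not given: they have to be found in the camera images.
- board: cutting board fixed to the bench, 260 x 500 x 36 mm (x, y, z), plywood with a brown top and thin yellow tape along its long edges. Origin: centre of its underside, on the bench; long side along its y axis; top 36 mm above the origin. Its right-hand end is at y = -250 mm in this frame, with a 36 mm drop to the bench beyond it. Turned at most 12 degrees from the robot's axes
- straightedge (a point): middle of the top face of the steel straightedge: a bar 25 mm wide, 10 mm high and 500 mm long, screwed down along the middle of the board over its whole length (its upright faces are at x = -12.5 and +12.5 mm in the board's frame)
- board_end (a point): middle of the top edge of the board's right-hand end (at the board's centre line, at the level of the top on which the templates lie, under the straightedge)
- template: the template to slide: loose flat aluminium plate 60 x 180 x 6 mm (x, y, z), 0.1 to 0.2 kg, with three round through windows of 36 mm in a row on its long centre line (y = -55, 0, +55 mm). Origin: centre of its underside, on the board's top; long side along its y axis. Lies wholly on the board, on either side of the straightedge, a little away from it and not quite parallel
- other_template: another loose aluminium template on the other side of the straightedge, 60 x 140 x 6 mm with one long rectangular window; not to be moved. Origin: centre of its underside; long side along its y axis
- weight: small cast-iron hold-down weight with a knob, 40 mm diameter, 45 mm high, standing on the straightedge near its left-hand end; not to be moved. Origin: centre of its underside
- tape: roll of paper tape 50 mm diameter, 20 mm high, lying flat on the board's far left-hand corner; not to be moved. Origin: centre of its underside
- scissors: scissors 170 mm long, lying flat (9 mm high) on the bench in front of the board, to the left; not to be moved. Origin: at the pivot, on the bench
- linen_tester: folding magnifier, 46 x 46 mm and 51 mm high, on the bench in front of the board, to the right; not to be moved. Origin: centre of its underside
- yarn_cone: cone of yarn 72 mm diameter, 96 mm high, on the bench to the right of the board; not to be moved. Origin: centre of its underside
- oil_bottle: small white bottle 44 mm diameter, 110 mm high, on the bench to the right; not to be moved. Origin: centre of its underside
Not all that is in view belongs to the job. What is shaped like the template but purple or yellow is not meant.

How it is judged:
By the outcome, as a careful person would: the job done as asked, in the order asked, and still so for the second after the job is handed in, with the robot touching nothing.
It also fails if it takes over 54 s, if anything falls off the work surface, if the arm or the gripper's body presses on something with over 40 N, if the wrist force passes 120 N, or if a joint passes its speed limit or range.

### The arm

A 6-joint arm with a two-finger parallel gripper is mounted at the origin on the work surface. World frame = base frame: x ahead of the robot, y to its left, z up, the work surface at z = 0. Lengths are in m, angles in rad, forces in N, time in s.
With the tool pointing down it reaches from about 0.375 to 0.9 m from the base axis. Payload 3.1 kg.
Tool frame: the origin (TCP) lies between the finger pads; the fingertips stand 17 mm ahead of it and the grasp point (between the pads) lies 2 mm behind it; z points along the fingers, y is the line along which they close (so a half turn about z gives the same grasp; the last joint's range is limited). The gripper opens to 85 mm and grips with 20 to 120 N. Pads are 22 mm wide; open, the fingers measure 114 mm over their backs; the gripper's body (76 mm by 85 mm) begins 54 mm behind the grasp point. The pads swing forward as they close: fully open they stand 13 mm farther back than shut.
Start: joints at [1.006, 0.527, 1.433, -0, 1.181, -0.178], TCP at [0.235, 0.579, 0.212] pointing down, gripper open.
Joint ranges: [-3.08, 3.08], [-0.75, 2.2], [0.22, 2.44], [-1.43, 4.57], [0, 2.65], [-2.85, 2.85]. Speed limits (rad/s): [2.79, 2.79, 3.14, 3.14, 3.14, 3.14].

### API

Orientations are given as a 3x3 rotation matrix whose columns are the frame's x, y, z axes.
In Python, from rig import sensors, viewer, ticket gives the robot as it stands.
- The arm moves only by the shell command python3 -m pendant 'ROWS' [FORCE]. ROWS is text: rows parted by semicolons, each of 7 numbers parted by spaces: the turn, a rotation vector about the tool's x, y, z in rad, then the shift along the tool's x, y, z in m, then the finger opening in m, from 0 to 0.0854. In form: wx wy wz tx ty tz gripper; .... A call has 1 to 20 rows; each row is the pose to reach, as a shift and turn from the pose commanded when the call began, along the tool's axes at that moment; what a row does not reach only later rows make up. A row lasts 1/12 s, in which the tool goes at most 41.7 mm and 7.16 degrees, less where a joint would pass 70% of its speed; a pose out of reach is approached as far as the arm can. A call with a gripper value outside its range is refused whole. The fingers move at their own pace and stop on an object; FORCE is the grip in N (left out, the last holds). Time passes only in rows, so rows that repeat a pose let the fingers close. It gives the time, the measured TCP pose, the force, the opening and the grip force at its end, in the units of the state.
- sensors.state(): the state, without advancing time (a new reading comes with each control period).
- viewer.snapshot(name): name is "scene" or "top" or "wrist"; returns (picture, depth): 384x512x3 uint8, red, green, blue; 384x512 float32, m along the optical axis (not along the pixel's ray), 0 where there is no reading.
- viewer.calibration(name): a dict with "camera_matrix" (3x3 intrinsics, pixels), "eye" and "orientation" of the camera in the world. Camera axes: x right, y down, z forward; pixel columns grow to the right and rows downward; lengths in m; the calibration is good to about 2 mm. A picture is of the moment at which its call begins: read the wrist's pose just before it. calibration takes no time and is no camera call; for the wrist camera it gives the pose at the moment of the call.
- ticket.close_job(): hands the job in; it is judged then, once.
The state is a dict: "clock": time; "joint_pos": joint angles; "qvel": joint speeds; "tau": joint torques, N m; "ee_pos": TCP position; "eef_rot": TCP orientation; "force": force on the tool from outside, world axes, zero at the start; "ft_torque": the same for the moment, N m; "grip_width": opening from 0.0 (shut) to 1.0 (fully open); "finger_force": force on a finger pad.
Only numpy, scipy, OpenCV 4.12 (cv2) and the standard library are available. Lean on these libraries where they do the work, as an engineer would, in place of code of your own. Each camera call takes 0.05 s, during which the arm holds its last target. There are 200 camera calls.

## Working session

There is one attempt and no reset: what is moved stays moved. The work goes in short steps, Python scripts to look and compute and a shell command to move; the robot and the scene stay as the last step left them, time stands still between calls to the robot, and variables do not carry over. Pictures are saved under pics/ and viewed, at most 10 in all, crops included, and the job is handed in when it is done.

```bash
mkdir -p pics; ls; cat > h.py <<'E'
import numpy as np, cv2
from rig import sensors, viewer, ticket
def snap(n, f=None):
    p,d=viewer.snapshot(n)
    if f: cv2.imwrite('pics/'+f, cv2.cvtColor(p,cv2.COLOR_RGB2BGR))
    return p,d,viewer.calibration(n)
def ray(c,uv,z):
    uv=np.atleast_2d(np.asarray(uv,float)); K=np.array(c['camera_matrix']);R=np.array(c['orientation']);e=np.array(c['eye'])
    r=(R@np.linalg.inv(K)@np.c_[uv,np.ones(len(uv))].T).T
    return e+r*((z-e[2])/r[:,2])[:,None]
E
python3 - <<'E'
from h import *
np.set_printoptions(precision=4,suppress=True)
s=sensors.state(); print(s)
for n in('top','scene'):
    p,d,c=snap(n,n+'1.png'); print(n,c)
E
```

```text
pics
{'clock': 0.0, 'joint_pos': array([ 1.0065,  0.5285,  1.4339, -0.    ,  1.1814, -0.1785]), 'qvel': array([-0.0017, -0.0026,  0.0007, -0.    , -0.0003, -0.0001]), 'tau': array([  0.0008, -44.2354, -17.8026,  -0.0003,   0.0085,   0.    ]), 'ee_pos': array([0.2347, 0.5784, 0.2106]), 'eef_rot': array([[-0.9265,  0.3763, -0.0012],
       [ 0.3763,  0.9265, -0.0019],
       [ 0.0004, -0.0022, -1.    ]]), 'force': array([-0.2652, -0.1851, -0.3407]), 'ft_torque': array([ 0.0497, -0.0294,  0.0338]), 'finger_force': 0.0, 'grip_width': 0.9980067968658247}
top {'camera_matrix': array([[407.7287,   0.    , 249.1037],
       [  0.    , 407.7287, 188.1248],
       [  0.    ,   0.    ,   1.    ]]), 'eye': array([0.2612, 0.0411, 1.3888]), 'orientation': array([[ 0.006 , -0.9855,  0.1693],
       [-1.    , -0.0059,  0.001 ],
       [-0.    , -0.1693, -0.9856]])}
scene {'camera_matrix': array([[384.538 ,   0.    , 259.7508],
       [  0.    , 384.538 , 201.9312],
       [  0.    ,   0.    ,   1.    ]]), 'eye': array([0.99  , 0.9186, 0.7731]), 'orientation': array([[-0.8872,  0.2478, -0.3893],
       [ 0.4612,  0.5062, -0.7287],
       [ 0.0166, -0.826 , -0.5634]])}
```

View pics/top1.png

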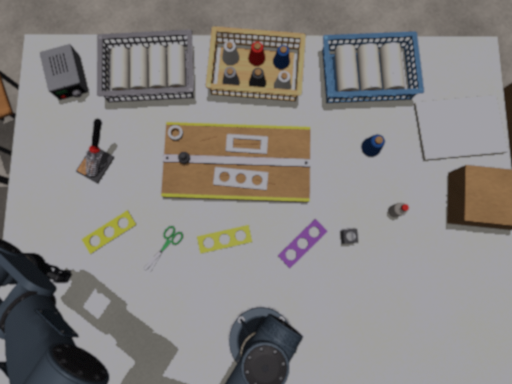

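View pics/scene1.png

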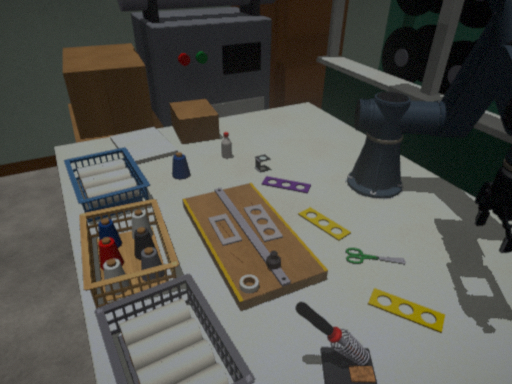

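The top view shows the board at (237,162). There are four three-window shapes: aluminium at (240,178) on the board's near side, yellow at (110,232) and (225,239), and purple at (302,243). The aluminium one on the board fits the description. I'll confirm it in a crop and measure.

```bash
cat >> h.py <<'E'
def quad(m):
    cs,_=cv2.findContours(m.astype(np.uint8),cv2.RETR_EXTERNAL,cv2.CHAIN_APPROX_NONE)
    return sorted(cs,key=cv2.contourArea)[::-1]
E
python3 - <<'E'
from h import *
np.set_printoptions(precision=4,suppress=True)
p,d,c=snap('top')
b=cv2.cvtColor(p,cv2.COLOR_RGB2BGR)
cv2.imwrite('pics/crop.png',cv2.resize(b[115:210,155:320],None,fx=4.8,fy=4.8,interpolation=cv2.INTER_CUBIC))
hsv=cv2.cvtColor(p,cv2.COLOR_RGB2HSV)
m=np.zeros(p.shape[:2],bool); m[115:210,155:320]=1
brd=m&(hsv[...,1]>80)&(hsv[...,0]<40)
q=quad(brd)[0]; r=cv2.minAreaRect(q); pts=ray(c,cv2.boxPoints(r),0.036); print('board',r,pts[:,:2],[np.linalg.norm(pts[i]-pts[i-1]) for i in range(4)],'center',pts.mean(0))
wh=m&(hsv[...,1]<70)&(hsv[...,2]>110)
for q in quad(wh)[:6]:
    if cv2.contourArea(q)<60: continue
    r=cv2.minAreaRect(q); P=ray(c,q[:,0,:],0.042)[:,:2]; R=cv2.minAreaRect((P*1000).astype(np.float32)); print('white',r,'world mm',R)
E
```

```text
board ((235.01388549804688, 181.58380126953125), (147.11831665039062, 35.48030090332031), 1.9091522693634033) [[ 0.4621  0.3382]
 [ 0.5842  0.3394]
 [ 0.5701 -0.1609]
 [ 0.4485 -0.1547]] [np.float64(0.49306311205256487), np.float64(0.12206058112338121), np.float64(0.5005095761544933), np.float64(0.1217550014428622)] center [0.5162 0.0905 0.036 ]
white ((236.99998474121094, 162.0), (93.99998474121094, 163.99996948242188), 90.0) world mm ((585.4578247070312, 84.97615051269531), (326.9581298828125, 567.1425170898438), 0.344905287027359)
```

View pics/crop.png

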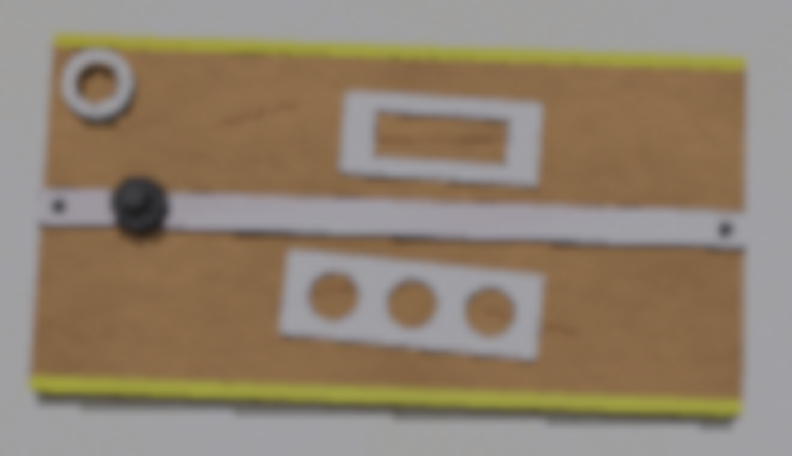

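The crop shows the aluminium three-window template, with corners at crop (289,250), (545,273), (537,360) and (280,333). It sits just on the near side of the straightedge. Now I'll convert these to world coordinates.

```bash
cat > m1.py <<'E'
from h import *
np.set_printoptions(precision=4,suppress=True)
c=viewer.calibration('top')
f=lambda L,z: ray(c,(np.array(L,float)+.5)/4.8-.5+[155,115],z)[:,:2]
S=f([(40,224),(745,246),(40,190),(745,212)],.046); T=f([(289,250),(545,273),(537,360),(280,333)],.042); B=f([(55,42),(745,62),(740,408),(32,385)],.036)
print('S',S,'T',T,'B',B)
L=lambda a,b:np.linalg.norm(a-b)
print('T sides',L(T[0],T[1]),L(T[1],T[2]),'S',L(S[0],S[1]),L(S[0],S[2]),'B',L(B[0],B[1]),L(B[1],B[2]))
u=(S[0]-S[1]+S[2]-S[3]+B[0]-B[1]+B[3]-B[2]);u/=np.linalg.norm(u); v=np.array([u[1],-u[0]])
O=B.mean(0); print('u',u,np.degrees(np.arctan2(-u[0],u[1])),'O',O)
for n,X in('S',S),('T',T),('B',B): print(n,np.c_[(X-O)@v,(X-O)@u])
E
python3 m1.py
```

```text
S [[ 0.5823  0.3343]
 [ 0.5694 -0.1618]
 [ 0.6069  0.3354]
 [ 0.5939 -0.1622]] T [[ 0.5655  0.159 ]
 [ 0.55   -0.0214]
 [ 0.4879 -0.0157]
 [ 0.506   0.1641]] B [[ 0.7194  0.3313]
 [ 0.7073 -0.1659]
 [ 0.4558 -0.1576]
 [ 0.4691  0.3373]]
T sides 0.18101050623494644 0.06233152251973706 S 0.49627813084155953 0.024660229387338667 B 0.49736972810896557 0.25165661701576275
u [0.0257 0.9997] -1.4749868727335689 O [0.5879 0.0863]
S [[-0.012   0.2478]
 [-0.0121 -0.2485]
 [ 0.0126  0.2495]
 [ 0.0124 -0.2483]]
T [[-0.0243  0.0721]
 [-0.0351 -0.1086]
 [-0.0973 -0.1045]
 [-0.0839  0.0756]]
B [[ 0.1251  0.2483]
 [ 0.1259 -0.249 ]
 [-0.1258 -0.2472]
 [-0.1252  0.2479]]
```

```bash
python3 -m pendant '0 0 -0.36 -0.401 -0.382 0.10 0.085;0 0 -0.36 -0.401 -0.382 0.10 0.085;0 0 -0.36 -0.401 -0.382 0.10 0.085;0 0 -0.36 -0.401 -0.382 0.10 0.085;0 0 -0.36 -0.401 -0.382 0.10 0.085;0 0 -0.36 -0.401 -0.382 0.10 0.085;0 0 -0.36 -0.401 -0.382 0.10 0.085;0 0 -0.36 -0.401 -0.382 0.10 0.085;0 0 -0.36 -0.401 -0.382 0.10 0.085;0 0 -0.36 -0.401 -0.382 0.10 0.085;0 0 -0.36 -0.401 -0.382 0.10 0.085;0 0 -0.36 -0.401 -0.382 0.10 0.085;0 0 -0.36 -0.401 -0.382 0.10 0.085;0 0 -0.36 -0.401 -0.382 0.10 0.085;0 0 -0.36 -0.401 -0.382 0.10 0.085;0 0 -0.36 -0.401 -0.382 0.10 0.085;0 0 -0.36 -0.401 -0.382 0.10 0.085;0 0 -0.36 -0.401 -0.382 0.10 0.085;0 0 -0.36 -0.401 -0.382 0.10 0.085;0 0 -0.36 -0.401 -0.382 0.10 0.085'
python3 - <<'E'
from h import *
print(sensors.state()['ee_pos'],sensors.state()['eef_rot'].round(4)); snap('wrist','w1.png')
print(viewer.calibration('wrist'))
E
```

```text
clock: 1.82
ee_pos: [0.4624, 0.0754, 0.1119]
eef_rot: [[-1.0, 0.024, 0.0], [0.024, 1.0, 0.0], [-0.0, 0.0, -1.0]]
force: [0.3, -0.1, 1.2]
grip_width: 0.998
finger_force: 0.0
[0.46241965 0.07537479 0.11186678] [[-9.997e-01  2.360e-02  1.000e-04]
 [ 2.360e-02  9.997e-01  0.000e+00]
 [-1.000e-04  0.000e+00 -1.000e+00]]
{'camera_matrix': array([[303.03005757,   0.        , 253.28945887],
       [  0.        , 303.03005757, 189.65297734],
       [  0.        ,   0.        ,   1.        ]]), 'eye': array([0.39370365, 0.07600925, 0.27426838]), 'orientation': array([[ 2.32758836e-02,  9.62579130e-01,  2.69999355e-01],
       [ 9.99729048e-01, -2.23430732e-02, -6.52816746e-03],
       [-2.51262404e-04,  2.70078147e-01, -9.62838372e-01]])}
```

View pics/w1.png

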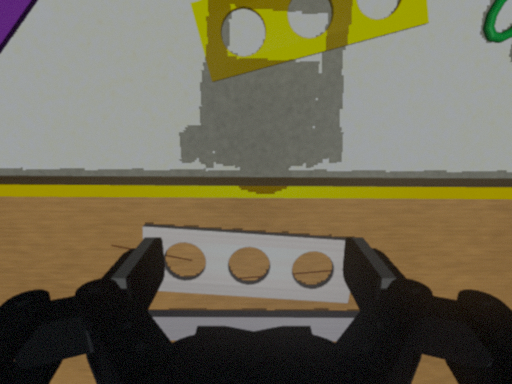

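The wrist view shows the template between the fingertips in the picture. Its near-front corner is at (145,225), and the fingertips are at (150,240) and (358,240). I'll measure the tip height from wrist depth.

```bash
python3 - <<'E'
from h import *
np.set_printoptions(precision=4,suppress=True)
p,d,c=snap('wrist'); K=c['camera_matrix'];R=c['orientation'];e=c['eye']
v,u=np.mgrid[:384,:512]; X=(np.stack([(u-K[0,2])/K[0,0],(v-K[1,2])/K[1,1],np.ones_like(d)],-1)*d[...,None])@R.T+e
hi=(X[...,2]>.06)&(X[...,2]<.2)&(d>0)
for s in (np.s_[225:300,100:200],np.s_[225:300,300:400]):
    Y=X[s][hi[s]]; t=Y[Y[:,2]<Y[:,2].min()+.004]; print('tip z',Y[:,2].min(),t.min(0),t.max(0))
print(ray(c,[(145,225)],.042), 'plan', .55,-.0157)
E
```

```text
tip z 0.14393855037247374 [0.4514 0.0311 0.1439] [0.4711 0.0323 0.1478]
tip z 0.14442600516417936 [0.4523 0.1163 0.1444] [0.4737 0.1231 0.1484]
[[ 0.4871 -0.0155  0.042 ]] plan 0.55 -0.0157
```

```bash
python3 -m pendant '0 0 0 0 0 0.025 0.085;0 0 0 0 0 0.045 0.085;0 0 0 0 0 0.050 0.085;0 0 0 0 0 0.050 0.085;0 0 0 0 0 0.050 0.085'
python3 - <<'E'
from h import *
np.set_printoptions(precision=4,suppress=True)
p,d,c=snap('wrist','w2.png'); a,_,c2=snap('scene')
b=cv2.cvtColor(a,cv2.COLOR_RGB2BGR)
g=cv2.resize(b[130:300,180:420],(480,340),interpolation=cv2.INTER_CUBIC)
w=cv2.imread('pics/w2.png'); o=np.zeros((724,512,3),np.uint8); 
o=np.zeros((384,800,3),np.uint8); o[:340,:400]=cv2.resize(g,(400,340)); o[:300,400:]=cv2.resize(w,(400,300)); cv2.imwrite('pics/j2.png',o)
E
```

```text
clock: 2.33
ee_pos: [0.463, 0.0744, 0.0618]
eef_rot: [[-1.0, 0.025, -0.0], [0.025, 1.0, 0.0], [0.0, 0.0, -1.0]]
force: [0.0, 0.2, -0.7]
grip_width: 0.994
finger_force: 0.0
```

View pics/j2.png

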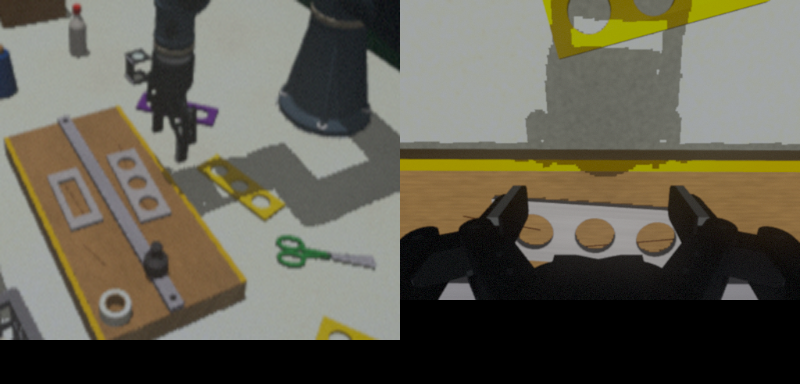

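Both views put the open fingertips about 33 mm above the TCP height, which contradicts the nominal figure. I'll settle it by a gentle descent with force checks.

```bash
python3 -m pendant '0 0 0 0 0 0.008 0.085;0 0 0 0 0 0.012 0.085;0 0 0 0 0 0.014 0.085;0 0 0 0 0 0.016 0.085;0 0 0 0 0 0.016 0.085'
python3 -m pendant '0 0 0 0 0 0.002 0.085;0 0 0 0 0 0.004 0.085;0 0 0 0 0 0.006 0.085;0 0 0 0 0 0.006 0.085'
```

```text
clock: 2.85
ee_pos: [0.4627, 0.0742, 0.0452]
eef_rot: [[-1.0, 0.026, -0.001], [0.026, 1.0, 0.0], [0.001, 0.0, -1.0]]
force: [-0.2, -0.2, -1.0]
grip_width: 0.993
finger_force: 0.0
clock: 3.18
ee_pos: [0.4628, 0.0742, 0.0393]
eef_rot: [[-1.0, 0.026, -0.001], [0.026, 1.0, 0.0], [0.001, 0.0, -1.0]]
force: [-0.2, 0.1, -0.1]
grip_width: 0.997
finger_force: 0.0
```

```bash
cat > tip.py <<'E'
from h import *
np.set_printoptions(precision=4,suppress=True)
s=sensors.state()['ee_pos']; p,d,c=snap('wrist','w3.png'); K=c['camera_matrix'];R=c['orientation'];e=c['eye']
v,u=np.mgrid[:384,:512]; X=(np.stack([(u-K[0,2])/K[0,0],(v-K[1,2])/K[1,1],np.ones_like(d)],-1)*d[...,None])@R.T+e
dark=(p.max(2)<75)&(d>0)&(d<.25)&(v>190)
for h in(u<253,u>=253):
    Y=X[dark&h]; zs=np.sort(Y[:,2]); zt=zs[20]; t=Y[(Y[:,2]<zt+.006)]; print('tcp',s,'tip z',zt,np.percentile(t,5,axis=0),np.percentile(t,95,axis=0))
E
python3 tip.py; python3 -c "
from h import *
p,d,c=snap('scene'); b=cv2.cvtColor(p,cv2.COLOR_RGB2BGR); cv2.imwrite('pics/s3.png',cv2.resize(b[170:250,220:330],None,fx=5,fy=5,interpolation=cv2.INTER_CUBIC))"
```

```text
tcp [0.4628 0.0742 0.0393] tip z 0.004170780814367225 [ 0.4524 -0.0905  0.0044] [0.457  0.0652 0.0099]
tcp [0.4628 0.0742 0.0393] tip z 0.004474802502786007 [0.4574 0.0821 0.0047] [0.462  0.2398 0.0102]
```

View pics/s3.png

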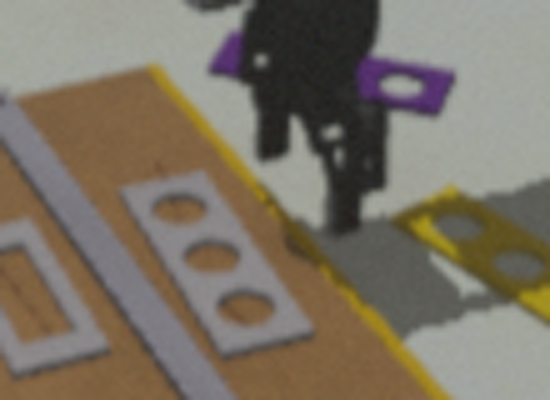

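Three readings agree that the real tips are about 35 mm above the reported TCP height when open: the near tip at scene (289,216) gives z≈0.075. I'll continue down on that basis, checking force.

```bash
python3 -m pendant '0 0 0 0 0 0.01 0.085;0 0 0 0 0 0.02 0.085;0 0 0 0 0 0.026 0.085;0 0 0 0 0 0.028 0.085;0 0 0 0 0 0.028 0.085'
python3 -m pendant '0 0 0 0 0 0.002 0.085;0 0 0 0 0 0.004 0.085;0 0 0 0 0 0.004 0.085;0 0 0 0 0 0.004 0.085'
python3 -c "
from h import *
p,d,c=snap('scene'); b=cv2.cvtColor(p,cv2.COLOR_RGB2BGR); a=cv2.resize(b[170:250,220:330],(550,400),interpolation=cv2.INTER_CUBIC)
p,d,c=snap('wrist'); w=cv2.resize(cv2.cvtColor(p,cv2.COLOR_RGB2BGR)[150:350,100:420],(240,150)); a=cv2.copyMakeBorder(a,0,0,0,250,0); a[:150,555:795]=w; cv2.imwrite('pics/s4.png',a)"
```

```text
clock: 3.7
ee_pos: [0.4624, 0.0743, 0.0109]
eef_rot: [[-1.0, 0.026, -0.002], [0.026, 1.0, 0.0], [0.002, 0.0, -1.0]]
force: [0.1, 0.3, -0.8]
grip_width: 0.997
finger_force: 0.0
clock: 4.03
ee_pos: [0.463, 0.0742, 0.0077]
eef_rot: [[-1.0, 0.026, 0.0], [0.026, 1.0, -0.0], [-0.0, -0.0, -1.0]]
force: [-0.5, 0.0, 0.3]
grip_width: 0.994
finger_force: 0.0
```

View pics/s4.png

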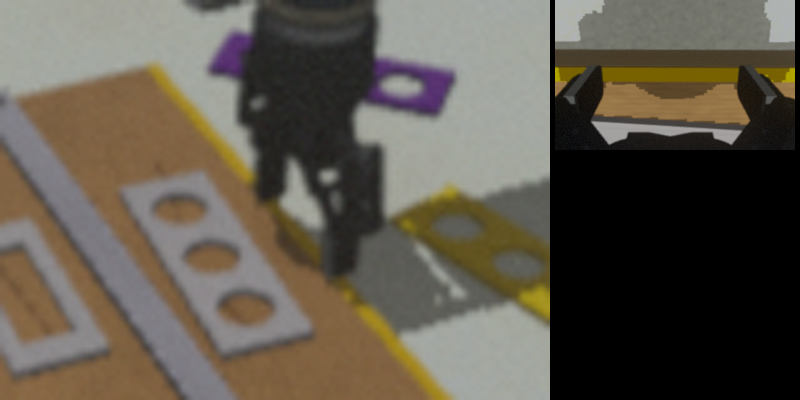

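```bash
python3 -m pendant '0 0 0 0 0 0.001 0.085;0 0 0 0 0 0.002 0.085;0 0 0 0 0 0.002 0.085'
```

```text
clock: 4.38
ee_pos: [0.4629, 0.0742, 0.0055]
eef_rot: [[-1.0, 0.026, -0.0], [0.026, 1.0, -0.0], [0.0, -0.0, -1.0]]
force: [0.1, 0.2, -0.1]
grip_width: 0.999
finger_force: 0.0
```

```bash
python3 -m pendant '0 0 0 0 0 0.001 0.085;0 0 0 0 0 0.002 0.085;0 0 0 0 0 0.002 0.085'
```

```text
clock: 4.63
ee_pos: [0.4628, 0.0742, 0.0034]
eef_rot: [[-1.0, 0.026, -0.0], [0.026, 1.0, 0.0], [0.0, 0.0, -1.0]]
force: [-0.4, 0.2, -0.7]
grip_width: 0.994
finger_force: 0.0
```

```bash
python3 -m pendant '0 0 0 -0.003 0 0 0.085;0 0 0 -0.006 0 0 0.085;0 0 0 -0.009 0 0 0.085;0 0 0 -0.012 0 0 0.085;0 0 0 -0.015 0 0 0.085;0 0 0 -0.017 0 0 0.085;0 0 0 -0.019 0 0 0.085;0 0 0 -0.021 0 0 0.085;0 0 0 -0.023 0 0 0.085;0 0 0 -0.025 0 0 0.085;0 0 0 -0.027 0 0 0.085;0 0 0 -0.029 0 0 0.085;0 0 0 -0.031 0 0 0.085;0 0 0 -0.033 0 0 0.085;0 0 0 -0.035 0 0 0.085;0 0 0 -0.035 0 0 0.085'
cat > meas.py <<'E'
from h import *
import sys
np.set_printoptions(precision=4,suppress=True)
O=np.array([.5879,.0863]);u=np.array([.0257,.9997]);v=np.array([u[1],-u[0]])
s=sensors.state();print('tcp board',(s['ee_pos'][:2]-O)@v,(s['ee_pos'][:2]-O)@u,s['ee_pos'][2],'f',s['force'])
p,d,c=snap('wrist');b=cv2.cvtColor(p,cv2.COLOR_RGB2BGR)
t,_,_=snap('top');t=cv2.resize(cv2.cvtColor(t,cv2.COLOR_RGB2BGR)[125:205,215:325],(550,400),interpolation=cv2.INTER_CUBIC)
o=np.zeros((400,800,3),np.uint8);o[:,:550]=t;o[:188,550:]=cv2.resize(b,(250,188))
q=cv2.resize(cv2.cvtColor(snap('scene')[0],cv2.COLOR_RGB2BGR)[170:250,220:320],(250,200));o[195:395,550:]=q
cv2.imwrite('pics/'+sys.argv[1],o)
E
python3 meas.py a1.png
```

```text
clock: 5.97
ee_pos: [0.4988, 0.0733, 0.0036]
eef_rot: [[-1.0, 0.026, 0.001], [0.026, 1.0, -0.0], [-0.001, -0.0, -1.0]]
force: [-0.1, 0.1, -0.6]
grip_width: 0.994
finger_force: 0.3
tcp board -0.08870843551456903 -0.015268511939547041 0.0035934660546248776 f [-0.0599  0.1176 -0.563 ]
```

View pics/a1.png

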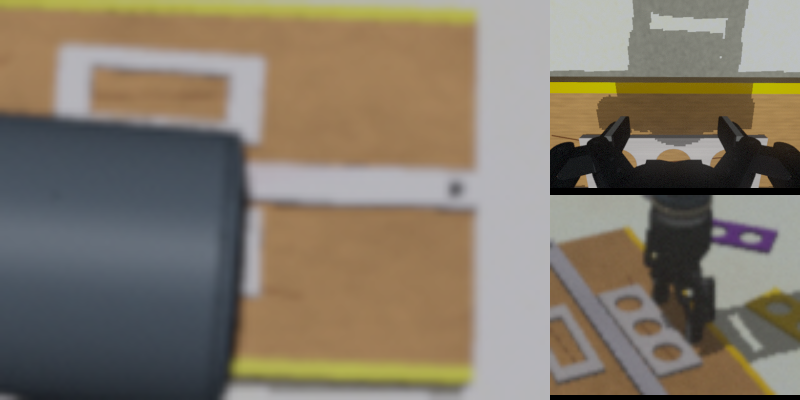

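The template now looks parallel, with its near edge level in the wrist view and its right end at top-crop x≈262. Continuing the push to contact with the straightedge.

```bash
python3 -m pendant '0 0 0 -0.001 0 0 0.085;0 0 0 -0.002 0 0 0.085;0 0 0 -0.003 0 0 0.085;0 0 0 -0.004 0 0 0.085;0 0 0 -0.005 0 0 0.085;0 0 0 -0.006 0 0 0.085'
python3 - <<'E'
from h import *
np.set_printoptions(precision=4,suppress=True)
print(sensors.state()['force'])
p,d,c=snap('wrist','w5.png')
# near edge of plate + bar: column profiles of value
g=cv2.cvtColor(p,cv2.COLOR_RGB2HSV)
for x in (200,215,253,290,305): print(x,[ (r,int(g[r,x,1]),int(g[r,x,2])) for r in range(255,330,5)])
E
```

```text
clock: 6.62
ee_pos: [0.5041, 0.0732, 0.0036]
eef_rot: [[-1.0, 0.026, 0.0], [0.026, 1.0, 0.0], [-0.0, 0.0, -1.0]]
force: [-2.7, -0.0, 1.7]
grip_width: 0.994
finger_force: 1.9
[-2.7141 -0.0074  1.7431]
200 [(255, 134, 101), (260, 121, 101), (265, 123, 106), (270, 124, 165), (275, 92, 117), (280, 14, 75), (285, 6, 182), (290, 4, 177), (295, 6, 182), (300, 6, 182), (305, 4, 182), (310, 4, 184), (315, 5, 186), (320, 10, 186), (325, 6, 157)]
215 [(255, 123, 104), (260, 124, 99), (265, 123, 106), (270, 133, 100), (275, 73, 87), (280, 19, 79), (285, 5, 167), (290, 6, 176), (295, 4, 180), (300, 6, 179), (305, 4, 183), (310, 6, 185), (315, 5, 187), (320, 6, 184), (325, 3, 155)]
253 [(255, 133, 100), (260, 129, 97), (265, 136, 101), (270, 125, 108), (275, 67, 88), (280, 17, 76), (285, 9, 116), (290, 11, 112), (295, 9, 114), (300, 4, 180), (305, 114, 170), (310, 124, 165), (315, 124, 164), (320, 133, 121), (325, 122, 169)]
290 [(255, 129, 105), (260, 126, 101), (265, 129, 103), (270, 124, 107), (275, 67, 84), (280, 19, 79), (285, 11, 118), (290, 13, 115), (295, 5, 152), (300, 4, 179), (305, 5, 186), (310, 3, 184), (315, 5, 186), (320, 6, 183), (325, 6, 157)]
305 [(255, 126, 109), (260, 131, 101), (265, 123, 102), (270, 124, 105), (275, 70, 87), (280, 10, 78), (285, 6, 118), (290, 6, 178), (295, 7, 182), (300, 6, 179), (305, 6, 185), (310, 5, 186), (315, 7, 187), (320, 4, 182), (325, 2, 154)]
```

Contact with the straightedge is confirmed: 2.7 N, TCP at the predicted position, and the edge level across the columns. Next I back off, lift, close, and go round to the rear end.

```bash
python3 -m pendant '0 0 0 0.006 0 0 0.085;0 0 0 0.012 0 0 0.085;0 0 0 0.012 0 -0.03 0.085;0 0 0 0.012 0 -0.06 0.085;0 0 0 0.0 0.03 -0.06 0;0 0 0 -0.01 0.06 -0.06 0;0 0 0 -0.03 0.09 -0.06 0;0 0 0 -0.041 0.115 -0.06 0;0 0 0 -0.041 0.115 -0.06 0;0 0 0 -0.041 0.115 -0.06 0;0 0 0 -0.041 0.115 -0.06 0;0 0 0 -0.041 0.115 -0.06 0' 20
python3 meas.py a2.png
python3 - <<'E'
from h import *
np.set_printoptions(precision=4,suppress=True)
p,d,c=snap('wrist')
O=np.array([.5879,.0863]);u=np.array([.0257,.9997]);v=np.array([u[1],-u[0]])
g=cv2.cvtColor(p,cv2.COLOR_RGB2HSV); m=(g[...,1]<40)&(g[...,2]>100); m[:150]=0
for q in quad(m)[:3]:
    a=q[:,0,:]; P=ray(c,a,.042)[:,:2]-O; print(cv2.contourArea(q),'px',a.min(0),a.max(0),'bx',(P@v).min(),(P@v).max(),'by',(P@u).min(),(P@u).max())
k=p.max(2)<70; k[:100]=0; 
for r in range(180,330,10):
    x=np.where(k[r])[0]; print(r,(x.min(),x.max(),len(x)) if len(x) else None,end=' ')
E
```

```text
clock: 7.67
ee_pos: [0.5467, 0.1861, 0.0633]
eef_rot: [[-1.0, 0.027, -0.002], [0.027, 1.0, -0.0], [0.002, -0.001, -1.0]]
force: [0.2, -0.2, -0.8]
grip_width: 0.0
finger_force: 0.0
tcp board -0.04373831136880983 0.09872975048186357 0.06327818978359298 f [ 0.1542 -0.1577 -0.8475]
18189.5 px [  0 169] [218 259] bx -0.07350466756944836 -0.011658860547203534 by -0.0725172059264123 0.07422348253647046
9527.5 px [394 150] [511 354] bx -0.08509500192100508 0.06681019724174506 by 0.19295759900506562 0.28933939632982186
5258.0 px [  0 261] [219 294] bx -0.010246801074813822 0.015408659879931643 by -0.07880377071726567 0.07473053083307399
180 None 190 None 200 None 210 None 220 None 230 (np.int64(250), np.int64(257), 8) 240 (np.int64(226), np.int64(280), 35) 250 (np.int64(224), np.int64(283), 40) 260 (np.int64(221), np.int64(389), 92) 270 (np.int64(169), np.int64(397), 163) 280 (np.int64(149), np.int64(454), 215) 290 (np.int64(128), np.int64(396), 269) 300 (np.int64(108), np.int64(402), 295) 310 (np.int64(84), np.int64(419), 323) 320 (np.int64(67), np.int64(439), 320)
```

View pics/a2.png

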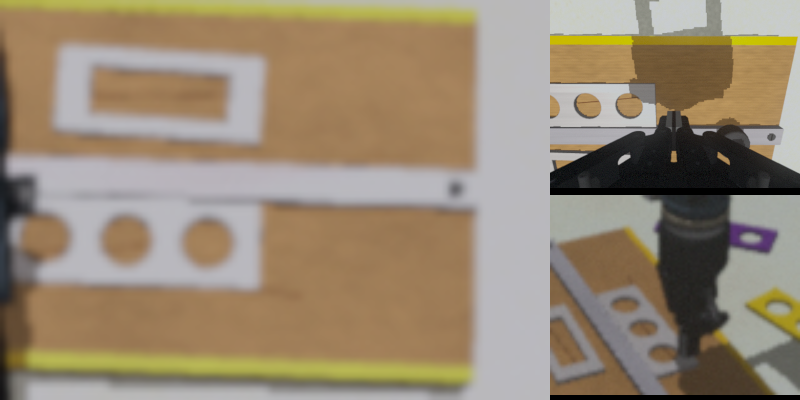

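The template lies snug along the straightedge: bx −73…−12 mm, rear end at by 74 mm. The shut fingertips at wrist (253,228) are clear behind it. I'll descend at the rear end, then push along −y by 189 mm.

```bash
python3 -m pendant '0 0 0 -0.001 0.006 0 0;0 0 0 -0.001 0.006 0.02 0;0 0 0 -0.001 0.006 0.038 0;0 0 0 -0.001 0.006 0.045 0;0 0 0 -0.001 0.006 0.046 0;0 0 0 -0.001 0.006 0.046 0'
python3 -m pendant '0 0 0 0 0 0.001 0;0 0 0 0 0 0.002 0;0 0 0 0 0 0.002 0'
```

```text
clock: 8.37
ee_pos: [0.5489, 0.1931, 0.0174]
eef_rot: [[-1.0, 0.026, -0.001], [0.026, 1.0, -0.0], [0.001, -0.0, -1.0]]
force: [-0.1, -0.7, -0.4]
grip_width: -0.005
finger_force: 0.0
clock: 8.62
ee_pos: [0.5496, 0.1932, 0.0164]
eef_rot: [[-1.0, 0.026, 0.001], [0.026, 1.0, 0.0], [-0.001, 0.0, -1.0]]
force: [-0.6, -0.0, 3.9]
grip_width: -0.005
finger_force: 1.4
```

```bash
python3 -m pendant '0 0 0 0 0 -0.0017 0;0 0 0 0 -0.004 -0.0017 0;0 0 0 0 -0.008 -0.0017 0;0 0 0 0 -0.012 -0.0017 0;0 0 0 0 -0.016 -0.0017 0;0 0 0 0 -0.020 -0.0017 0;0 0 0 0 -0.024 -0.0017 0;0 0 0 0 -0.028 -0.0017 0;0 0 0 0 -0.032 -0.0017 0;0 0 0 0 -0.036 -0.0017 0;0 0 0 0 -0.040 -0.0017 0;0 0 0 0 -0.044 -0.0017 0;0 0 0 0 -0.048 -0.0017 0;0 0 0 0 -0.052 -0.0017 0;0 0 0 0 -0.056 -0.0017 0;0 0 0 0 -0.060 -0.0017 0;0 0 0 0 -0.064 -0.0017 0;0 0 0 0 -0.068 -0.0017 0;0 0 0 0 -0.068 -0.0017 0'
cat > top.py <<'E'
from h import *
np.set_printoptions(precision=4,suppress=True)
O=np.array([.5879,.0863]);u=np.array([.0257,.9997]);v=np.array([u[1],-u[0]])
s=sensors.state();print('tcp board',(s['ee_pos'][:2]-O)@v,(s['ee_pos'][:2]-O)@u,s['ee_pos'][2],'f',s['force'])
p,d,c=snap('top')
g=cv2.cvtColor(p,cv2.COLOR_RGB2HSV)
# unwarp board-plane z=.042, 1 px/mm; by from -330..130 , bx -100..20
by,bx=np.meshgrid(np.arange(130,-330,-1)/1000,np.arange(20,-100,-1)/1000)
W=np.c_[(O+bx.ravel()[:,None]*v+by.ravel()[:,None]*u),np.full(bx.size,.042)]
q=(W-c['eye'])@c['orientation']; K=c['camera_matrix']; uv=q[:,:2]/q[:,2:]*K[0,0]+K[:2,2]
U=cv2.remap(cv2.cvtColor(p,cv2.COLOR_RGB2BGR),uv[:,0].reshape(bx.shape).astype(np.float32),uv[:,1].reshape(bx.shape).astype(np.float32),cv2.INTER_CUBIC)
import sys; cv2.imwrite('pics/'+sys.argv[1],cv2.resize(U,None,fx=1.7,fy=1.7))
E
python3 top.py t1.png
python3 - <<'E'
from h import *
np.set_printoptions(precision=4,suppress=True)
p,d,c=snap('wrist')
O=np.array([.5879,.0863]);u=np.array([.0257,.9997]);v=np.array([u[1],-u[0]])
g=cv2.cvtColor(p,cv2.COLOR_RGB2HSV); m=(g[...,1]<40)&(g[...,2]>95); m[:150]=0
for q in quad(m)[:4]:
    a=q[:,0,:]; P=ray(c,a,.042)[:,:2]-O; print(cv2.contourArea(q),'px',a.min(0),a.max(0),'bx',(P@v).min(),(P@v).max(),'by',(P@u).min(),(P@u).max())
E
```

```text
clock: 10.2
ee_pos: [0.5473, 0.1242, 0.0173]
eef_rot: [[-1.0, 0.026, -0.0], [0.026, 1.0, -0.0], [0.0, -0.0, -1.0]]
force: [1.4, 1.1, 0.8]
grip_width: -0.004
finger_force: 0.0
tcp board -0.041586188567586765 0.03684731932148371 0.01733167440807129 f [1.4294 1.0538 0.771 ]
19845.5 px [  0 185] [239 298] bx -0.07392701379792428 -0.012525180290184419 by -0.09651362361354604 0.029590065452038777
2431.0 px [  0 301] [100 342] bx -0.010701007402934231 0.015419973352770757 by -0.1028191125386511 -0.044311430916234885
1396.0 px [409 302] [493 338] bx -0.010205534004148871 0.012621010860189142 by 0.11866436567453176 0.16309283648155337
306.5 px [342 310] [368 336] bx -0.0052521793165031146 0.011341127231525631 by 0.08411202008740921 0.09911301449120362
```

View pics/t1.png

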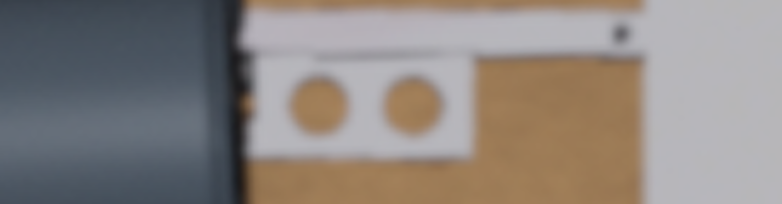

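Sliding works: front end now at by −149, rear at +30, still snug. I need about 146 mm more.

```bash
python3 -m pendant '0 0 0 0 -0.005 0 0;0 0 0 0 -0.010 0 0;0 0 0 0 -0.015 0 0;0 0 0 0 -0.020 0 0;0 0 0 0 -0.025 0 0;0 0 0 0 -0.030 0 0;0 0 0 0 -0.035 0 0;0 0 0 0 -0.040 0 0;0 0 0 0 -0.045 0 0;0 0 0 0 -0.050 0 0;0 0 0 0 -0.055 0 0;0 0 0 0 -0.060 0 0;0 0 0 0 -0.065 0 0;0 0 0 0 -0.070 0 0;0 0 0 0 -0.075 0 0;0 0 0 0 -0.080 0 0;0 0 0 0 -0.080 0 0'
cat > wm.py <<'E'
from h import *
np.set_printoptions(precision=4,suppress=True)
O=np.array([.5879,.0863]);u=np.array([.0257,.9997]);v=np.array([u[1],-u[0]])
s=sensors.state();print('tcp board',(s['ee_pos'][:2]-O)@v,(s['ee_pos'][:2]-O)@u,s['ee_pos'][2],'f',s['force'])
p,d,c=snap('wrist'); g=cv2.cvtColor(p,cv2.COLOR_RGB2HSV); m=(g[...,1]<40)&(g[...,2]>95); m[:150]=0
for q in quad(m)[:4]:
    a=q[:,0,:]; P=ray(c,a,.042)[:,:2]-O; X=P@v;Y=P@u; print(cv2.contourArea(q),'px',a.min(0),a.max(0),'bx',X.min(),X.max(),'by',Y.min(),Y.max())
E
python3 wm.py
```

```text
clock: 11.72
ee_pos: [0.5451, 0.0439, 0.0172]
eef_rot: [[-1.0, 0.026, -0.0], [0.026, 1.0, -0.001], [0.0, -0.001, -1.0]]
force: [1.4, 0.4, 0.5]
grip_width: -0.0
finger_force: 0.0
tcp board -0.041659741473413975 -0.0434890822271127 0.017192728205803372 f [1.3922 0.4282 0.5424]
19914.5 px [  0 185] [240 298] bx -0.07413970926351665 -0.012809442671829522 by -0.17682179134513246 -0.050587941515531934
2606.5 px [409 302] [511 344] bx -0.010608548286411515 0.01614200910062407 by 0.03779699953333947 0.09737103793782505
2483.0 px [  0 301] [100 342] bx -0.011030268279763797 0.015084814794042098 by -0.18309792690296814 -0.1248053159646276
308.5 px [342 310] [368 336] bx -0.005616340695466194 0.010932810873345094 by 0.003405700207789123 0.018371546383719135
```

```bash
python3 -m pendant '0 0 0 0 -0.005 0 0;0 0 0 0 -0.010 0 0;0 0 0 0 -0.015 0 0;0 0 0 0 -0.020 0 0;0 0 0 0 -0.025 0 0;0 0 0 0 -0.030 0 0;0 0 0 0 -0.035 0 0;0 0 0 0 -0.040 0 0;0 0 0 0 -0.045 0 0;0 0 0 0 -0.050 0 0;0 0 0 0 -0.054 0 0;0 0 0 0 -0.058 0 0;0 0 0 0 -0.061 0 0;0 0 0 0 -0.063 0 0;0 0 0 0 -0.065 0 0;0 0 0 0 -0.065 0 0'
python3 wm.py; python3 top.py t2.png
```

```text
clock: 13.1
ee_pos: [0.5436, -0.0202, 0.0173]
eef_rot: [[-1.0, 0.026, 0.0], [0.026, 1.0, -0.0], [-0.0, -0.0, -1.0]]
force: [-0.2, -0.0, -0.3]
grip_width: 0.0
finger_force: 0.1
tcp board -0.041507236750243946 -0.10764144228743401 0.017337023191227992 f [-0.2479 -0.01   -0.3089]
19980.0 px [  0 184] [240 297] bx -0.07405447074021439 -0.012658122150274611 by -0.24150922494671706 -0.11490822611531838
2613.5 px [408 301] [511 343] bx -0.010541413866506049 0.016246631871864693 by -0.026941893678036965 0.03320213064722781
2322.0 px [  0 300] [102 352] bx -0.010876597729001099 0.022685600688106173 by -0.24949661607972665 -0.18824984432212793
306.5 px [342 310] [368 336] bx -0.004898900477356373 0.011705259344498616 by -0.06087963431341113 -0.045865657141256726
tcp board -0.04113490414642018 -0.1076514970225344 0.01742031329759125 f [ 0.3181 -0.4288 -0.3829]
```

View pics/t2.png

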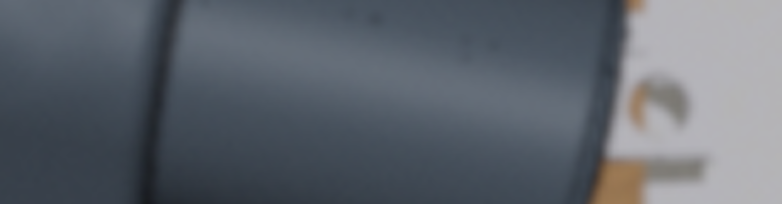

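The rear end is at by −115, so the overhang is 45 mm. Now a final gentle press from the near side with the open fingertips, to make sure it is snug.

```bash
python3 -m pendant '0 0 0 0 0.008 0 0;0 0 0 0 0.015 0 0;0 0 0 0 0.015 -0.03 0;0 0 0 0 0.015 -0.05 0;0 0 0 0.03 0 -0.05 0.085;0 0 0 0.06 -0.03 -0.05 0.085;0 0 0 0.074 -0.06 -0.05 0.085;0 0 0 0.074 -0.087 -0.05 0.085;0 0 0 0.074 -0.087 -0.05 0.085;0 0 0 0.074 -0.087 -0.05 0.085;0 0 0 0.074 -0.087 -0.05 0.085;0 0 0 0.074 -0.087 -0.03 0.085;0 0 0 0.074 -0.087 -0.01 0.085;0 0 0 0.074 -0.087 0.008 0.085;0 0 0 0.074 -0.087 0.0134 0.085;0 0 0 0.074 -0.087 0.0134 0.085'
python3 -m pendant '0 0 0 -0.005 0 0 0.085;0 0 0 -0.010 0 0 0.085;0 0 0 -0.015 0 0 0.085;0 0 0 -0.020 0 0 0.085;0 0 0 -0.024 0 0 0.085;0 0 0 -0.026 0 0 0.085;0 0 0 -0.028 0 0 0.085;0 0 0 -0.029 0 0 0.085;0 0 0 -0.030 0 0 0.085;0 0 0 -0.031 0 0 0.085;0 0 0 -0.031 0 0 0.085'
python3 wm.py
```

```text
clock: 14.53
ee_pos: [0.4669, -0.1031, 0.0038]
eef_rot: [[-1.0, 0.023, -0.002], [0.023, 1.0, 0.001], [0.002, 0.001, -1.0]]
force: [-0.1, -0.4, 0.3]
grip_width: 0.995
finger_force: 0.0
clock: 15.45
ee_pos: [0.4983, -0.1058, 0.0039]
eef_rot: [[-1.0, 0.026, -0.0], [0.026, 1.0, 0.0], [0.0, 0.0, -1.0]]
force: [-0.9, -0.1, -0.4]
grip_width: 0.995
finger_force: 0.0
tcp board -0.08461066239898911 -0.19433220340253266 0.003892570480790121 f [-0.908  -0.0649 -0.4462]
16852.0 px [  0 150] [147 305] bx -0.13558677548264067 -0.06147780564263718 by -0.31602487899520226 -0.23890303174680244
7074.5 px [147 282] [357 342] bx -0.073986850517228 -0.04018503060156588 by -0.24614941630419684 -0.14572043260509177
905.0 px [ 49 354] [ 96 383] bx -0.03287155609259106 -0.014429883168440849 by -0.30118640591089496 -0.2767914747685629
34.5 px [115 279] [124 286] bx -0.07554870331027846 -0.07184110964629886 by -0.2594294626708129 -0.2553085693162105
```

Just about in contact; 2 mm more, 0.5 mm at a time.

```bash
python3 -m pendant '0 0 0 -0.0005 0 0 0.085;0 0 0 -0.001 0 0 0.085;0 0 0 -0.0015 0 0 0.085;0 0 0 -0.002 0 0 0.085;0 0 0 -0.002 0 0 0.085'
```

```text
clock: 15.92
ee_pos: [0.4989, -0.1056, 0.0038]
eef_rot: [[-1.0, 0.026, -0.003], [0.026, 1.0, 0.001], [0.003, 0.001, -1.0]]
force: [-3.7, -2.1, 0.9]
grip_width: 0.992
finger_force: 2.0
```

```bash
python3 -m pendant '0 0 0 0.008 0 0 0.085;0 0 0 0.018 0 0 0.085;0 0 0 0.018 0 -0.04 0.085;0 0 0 0.018 0 -0.08 0.085;0 0 0 0.018 0 -0.12 0.085;0 0 0 0.018 0 -0.16 0.085;0 0 0 0.03 0.04 -0.18 0.085;0 0 0 0.03 0.08 -0.18 0.085;0 0 0 0.03 0.12 -0.18 0.085;0 0 0 0.03 0.16 -0.18 0.085;0 0 0 0.03 0.20 -0.18 0.085;0 0 0 0.03 0.24 -0.18 0.085;0 0 0 0.03 0.28 -0.18 0.085;0 0 0 0.03 0.32 -0.18 0.085;0 0 0 0.03 0.36 -0.18 0.085;0 0 0 0.03 0.40 -0.18 0.085;0 0 0 0.03 0.44 -0.18 0.085;0 0 0 0.03 0.44 -0.18 0.085'
python3 top.py t3.png
```

```text
clock: 17.42
ee_pos: [0.4814, 0.3415, 0.1839]
eef_rot: [[-1.0, 0.02, 0.003], [0.02, 1.0, 0.005], [-0.003, 0.005, -1.0]]
force: [0.6, 0.0, 0.3]
grip_width: 0.996
finger_force: 0.0
tcp board -0.11304455516414721 0.25242096664326374 0.18385492557435953 f [0.5949 0.0281 0.2993]
```

View pics/t3.png

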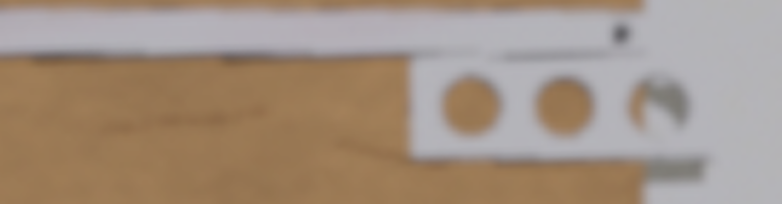

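The final view shows the template flat and parallel, with windows at (471,106), (565,106) and (659,106). It is snug along the straightedge and overhangs by about 42–45 mm. The arm is clear, so I'm handing in.

```bash
python3 -c "
from rig import ticket; print(ticket.close_job())"
```

```text
the job is handed in; nothing more can be done
None
```

The job is handed in: the three-window aluminium template lies flat and snug along the straightedge and sticks out about 42–45 mm (roughly a quarter of its length) past the board's right-hand end; I saw nothing else disturbed but took no final whole-scene picture, and I viewed 12 pictures, two over the limit of 10.

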